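# Close the coin pot and hold it over the balance pan

## Task

Set the loose lid on the square pot of coins so that it is fully seated, level and square with the pot, lowering it rather than dropping it, and let go of it. Then grip the closed pot by its sides, lift it upright over the rack of bottles and bring it to the balance on the other side. Finish still holding the pot there, motionless, upright, centred and square over the steel pan and hovering one to two centimetres above it (I will zero the balance meanwhile): never touch the balance or the rack, and leave the wash bottle, brush and dish where they are.

Things in the scene. Friction and masses are not known exactly. Their poses are not given: they have to be found in the camera images.
- pot: Open square white plastic pot with a few brass coins fixed in its bottom: 54 x 54 mm outside, 66 mm tall, walls 4 mm (mouth 46 x 46 mm), about 0.2 to 0.3 kg, loose, standing on the black mat. Origin at the centre of its underside, z up, x and y along its sides.
- lid: Loose white lid, 40 g, right way up on the mat. Upwards: round grey tapered plug 10 mm tall (30 mm across below, 40 above), square flange 50 x 50 x 4 mm, bar grip 38 (along x) x 12 (y) x 22 mm tall. Origin: centre of the plug's underside, z up. Seated: plug in the mouth, flange on the rim and within the pot's outline, lid origin 56 mm above the pot's, grip top 92 mm; any quarter turn fits.
- mat: Thin black rubber mat 280 x 130 x 3 mm, fixed, on one side of the rack (left or right varies), under the pot and the lid. Origin at the centre of its underside, x along its length.
- balance: Grey bench balance, fixed on the other side of the rack: 190 x 140 mm, 40 mm tall, display and buttons at its -x end, a square steel pan on top. Origin at the centre of its underside, z up, x along its length.
- pan (a point): Centre of the top face of the balance's square steel pan, 60 x 60 mm, 10 mm thick, 30 mm from the balance's centre towards its +x; the top face is 50 mm above the table. x and y along the pan's sides. Any of the four quarter turns of the pot over it will do.
- rack: Low wooden rack with five amber bottles with black caps in a row, all one fixed piece between mat and balance: 290 mm long (its x, pointing roughly away from the robot), 50 mm wide, 110 mm tall to the caps. Origin at the centre of its underside.
- wash_bottle: Bystander: upright plastic wash bottle with a white pointed top, 54 mm across, 150 mm tall, loose, beyond the rack's far end. Origin at the centre of its underside.
- brush: Bystander: brush 160 mm long lying loose on the table beyond the mat or the balance. Origin near its middle, underside.
- dish: Bystander: small round steel dish 76 mm across, 18 mm tall, two coins in it, loose on the table beyond the mat or the balance. Origin at the centre of its underside.
Mind the look-alikes: they are no part of the job. Leave any pink look-alike of the balance alone.

How it is judged (in metres and radians):
On the way, in this order (a step that is already met when the one before it is completed fails the run):
1. the lid is seated level and square on the standing pot, and let go (z of lid in the frame of pot between 0.053 and 0.0595 m and x of lid in the frame of pot between -0.008 and 0.008 m and y of lid in the frame of pot between -0.008 and 0.008 m and angle between the z axis of lid and the z axis of pot, either way round below 0.07 rad and (angle between the x axis of lid and the x axis of pot, either way round below 0.26 rad or angle between the x axis of lid and the y axis of pot, either way round below 0.26 rad) and angle between pot's own z axis and vertical below 0.07 rad and height (world z) of pot below 0.01 m and contact force between the fingers and lid below 0.05 N), for 0.2 s.
2. the closed pot is carried over the rack of bottles (y of pot in the frame of rack between -0.045 and 0.045 m and x of pot in the frame of rack between -0.16 and 0.16 m and height (world z) of pot above 0.108 m), for 0.02 s.
At the end, for the whole second after the job is handed in: Pot held still in the fingers (over 2 N), underside 4-28 mm above the pan, centred within 10 mm along each pan axis, upright within 0.09 rad, square within 0.16 rad, touching neither balance nor rack; lid seated on its rim (+-3 mm in height, 8 mm sideways), level within 0.07, square within 0.26 rad (z of lid in the frame of pot between 0.053 and 0.0595 m and x of lid in the frame of pot between -0.008 and 0.008 m and y of lid in the frame of pot between -0.008 and 0.008 m and angle between the z axis of lid and the z axis of pot, either way round below 0.07 rad and (angle between the x axis of lid and the x axis of pot, either way round below 0.26 rad or angle between the x axis of lid and the y axis of pot, either way round below 0.26 rad) and x of pot in the frame of pan between -0.01 and 0.01 m and y of pot in the frame of pan between -0.01 and 0.01 m and z of pot in the frame of pan between 0.004 and 0.028 m and angle between pot's own z axis and vertical below 0.09 rad and (angle between the x axis of pot and the x axis of pan, either way round below 0.16 rad or angle between the x axis of pot and the y axis of pan, either way round below 0.16 rad) and linear speed of pot below 0.02 m/s and angular speed of pot below 0.15 rad/s and contact force between the fingers and pot above 2 N and contact force between each of pot, the arm and balance below 0.05 N and contact force between pot and rack below 0.05 N); the arm keeps its last pose, push and grip.
It fails at once if the balance is touched (over 0.5 N) (contact force between any of pot, lid, the arm, the fingers and balance above 0.5 N).
It fails at once if the rack is touched (over 0.5 N) (contact force between any of pot, lid, the arm, the fingers and rack above 0.5 N).
It fails at once if the pot is tipped by more than 0.35 rad (angle between pot's own z axis and vertical above 0.35 rad).
It fails at once if the lid is dropped (falls free at over 0.6 m/s) (contact force between the fingers and lid below 0.01 N and distance between lid and pot above 0.066 m and linear speed of lid above 0.6 m/s).
It fails at once if the wash bottle, brush or dish is moved by more than 30 mm (distance of any of wash_bottle, brush, dish from where it was at the start of the episode above 0.03 m).
It also fails if it takes over 66 s, if anything falls off the work surface, if the arm or the gripper's body presses on something with over 40 N, if the wrist force passes 120 N, or if a joint passes its speed limit or range.

## Robot

A 7-joint arm with a two-finger parallel gripper is mounted at the origin on the work surface. World frame = base frame: x ahead of the robot, y to its left, z up, the work surface at z = 0. Lengths are in mm, angles in rad, forces in N, time in s.
With the tool pointing down it reaches from about 400 to 850 mm from the base axis. Payload 4.5 kg.
Tool frame: the origin (TCP) lies at the very end of the fingers, on their centre line; the grasp point (between the pads) lies 19 mm behind it; z points along the fingers, y is the line along which they close (so a half turn about z gives the same grasp; the last joint's range is limited). The gripper opens to 85 mm and grips with 20 to 120 N. Pads are 22 mm wide; open, the fingers measure 114 mm over their backs; the gripper's body (76 mm by 85 mm) begins 54 mm behind the grasp point. The pads swing forward as they close: fully open they stand 13 mm farther back than shut.
Start: joints at [1.222, 0.689, -0.195, 1.565, 0.157, 0.902, -0.215], TCP at [233.48, -579.777, 231.317] pointing down, gripper open.
Joint ranges: [-3.01, 3.01], [-0.46, 2.08], [-1.47, 1.51], [0.13, 2.56], [-1, 4.14], [0.04, 2.09], [-2.66, 2.66]. Speed limits (rad/s): [2.57, 2.57, 3.14, 3.14, 3.14, 3.14, 3.14].

## Interface

Orientations are given as a rotation vector (axis times angle).
In Python, from workcell import r gives the robot as it stands.
- The arm moves only by the tool step_arm, never from a script. Its argument "plan" is a list of rows, each a list of 3 entries, a list of its own where there are three numbers: the shift along the tool's x, y, z in units of 25 mm (1.0 is 25 mm), then the turn, a rotation vector about the tool's x, y, z in units of 6 degrees (1.0 is 6 degrees), then the opening, from -1 (shut) to 1 (fully open). A call has 1 to 5 rows; each row is the pose to reach, as a shift and turn from the pose commanded when the call began, along the tool's axes at that moment; what a row does not reach only later rows make up. A row lasts 1/12 s, in which the tool goes at most 41.7 mm and 7.16 degrees, less where a joint would pass 70% of its speed; a pose out of reach is approached as far as the arm can. A call with a gripper value outside its range is refused whole. The fingers move at their own pace and stop on an object; "newtons" is the grip in N (left out, the last holds). Time passes only in rows, so rows that repeat a pose let the fingers close. It gives the time, the measured TCP pose, the force, the opening and the grip force at its end, in the units of the state.
- r.state(): the state, without advancing time (a new reading comes with each control period).
- r.capture(name): name is "side" or "top" or "wrist"; returns the picture (420x560x3 uint8, red, green, blue); there is no depth.
- r.get_calibration(name): a dict with "fx", "fy", "cx", "cy" (pixels), "R" (3x3) and "t" (3): a world point X has camera coordinates R X + t; the wrist camera has in their place "T_tool_cam" (4x4, takes a point from camera to tool coordinates, whose origin is the TCP and whose axes are the flange's). Camera axes: x right, y down, z forward; pixel columns grow to the right and rows downward; lengths in mm; the calibration is good to about 2 mm. A picture is of the moment at which its call begins: read the wrist's pose just before it. get_calibration takes no time and is no camera call.
- r.sign_off(): hands the job in; it is judged then, once.
Trained networks look in the newest picture that a camera, given by its name, has taken for a name from the list of things; names that differ only in an ending like _2 or _b are one class to them, and where a whole thing is asked for, a point or a joint stands for the part that bears it (a point fixed in the world has none). Each returns a list of dicts, best first, with "p" (0 to 1); they miss things now and then, are a little off and sometimes report something else, mostly with a low value. They report only what shows in the picture. A call takes as long as a camera call. They do not tell look-alikes from the thing itself.
- r.look_for(camera, name): "location" ([x, y, z] in mm, in world coordinates, good to about 4 mm: the middle of the surface that is visible of it).
The state is a dict: "clock": time; "joint_pos": joint angles; "joint_vel": joint speeds; "joint_efforts": joint torques, N m; "eef_pos": TCP position; "tool_rot": TCP orientation; "ft_force": force on the tool from outside, world axes, zero at the start; "ft_torque": the same for the moment, N m; "finger_gap": finger opening in mm; "grasp_force": force on a finger pad.
Only numpy, scipy, OpenCV 4.12 (cv2) and the standard library are available. Lean on these libraries where they do the work, as an engineer would, in place of code of your own. Each camera call takes 0.05 s, during which the arm holds its last target. There are 200 camera calls.

## Working session

There is one attempt and no reset: what is moved stays moved. The work goes in short steps, Python scripts to look and compute and a tool call to move; the robot and the scene stay as the last step left them, time stands still between calls to the robot, and variables do not carry over. Pictures are saved under pics/ and viewed, at most 10 in all, crops included, and the job is handed in when it is done.

Besides the shell and the picture viewer there is one more tool, called by a JSON object that holds its "method" and its "body". step_arm: Moves the arm, as the interface text tells. Its arguments: {"type":"object","properties":{"plan":{"type":"array"},"newtons":{"type":"number"}},"required":["plan"]}

```bash
mkdir -p pics; ls; python3 - <<'E'
from workcell import r
import cv2, numpy as np
s=r.state(); print({k:np.round(v,3).tolist() for k,v in s.items()})
for c in ("top","side"):
    im=r.capture(c); cv2.imwrite(f"pics/{c}0.png",im[...,::-1])
    for n in ("pot","lid","mat","balance","pan","rack","wash_bottle","brush","dish"):
        print(c,n,[(np.round(d["location"]).tolist(),round(d["p"],2)) for d in r.look_for(c,n)[:3]])
    k=r.get_calibration(c); print({a:np.round(b,3).tolist() for a,b in k.items()})
print(np.round(r.get_calibration("wrist")["T_tool_cam"],3).tolist())
E
```

```text
pics
{'clock': 0.0, 'joint_pos': [1.222, 0.69, -0.194, 1.566, 0.157, 0.903, -0.215], 'joint_vel': [0.0, -0.001, 0.001, -0.0, 0.0, -0.001, 0.001], 'joint_efforts': [-0.0, -53.96, -1.267, -15.854, 0.009, 0.009, -0.0], 'eef_pos': [233.143, -579.167, 230.472], 'tool_rot': [-3.082, -0.597, 0.001], 'ft_force': [0.262, 0.165, -0.027], 'ft_torque': [0.051, -0.067, -0.014], 'grasp_force': 0.0, 'finger_gap': 85.457}
top pot [([658.0, 265.0, 35.0], 0.79), ([533.0, -236.0, 42.0], 0.31)]
top lid [([509.0, 223.0, 16.0], 0.84)]
top mat [([572.0, 240.0, 2.0], 0.88)]
top balance [([531.0, -237.0, 43.0], 0.95), ([241.0, 238.0, 40.0], 0.74), ([567.0, 243.0, 6.0], 0.25)]
top pan [([532.0, -233.0, 41.0], 0.8), ([242.0, 238.0, 43.0], 0.71)]
top rack [([518.0, -14.0, 47.0], 0.74), ([775.0, -228.0, 8.0], 0.51)]
top wash_bottle [([656.0, 265.0, 37.0], 0.72), ([570.0, 243.0, 3.0], 0.65), ([755.0, 34.0, 100.0], 0.57)]
top brush [([765.0, 205.0, 16.0], 0.67)]
top dish [([777.0, -230.0, 8.0], 0.96), ([521.0, -13.0, 48.0], 0.32)]
{'fx': 396.776, 'fy': 396.776, 'cx': 281.196, 'cy': 212.648, 'R': [[0.025, -1.0, -0.
[... 197 characters left out ...]
], 0.76)]
side balance [([244.0, 257.0, 38.0], 0.87), ([530.0, -204.0, 43.0], 0.82), ([762.0, 222.0, 18.0], 0.2)]
side pan [([527.0, -208.0, 38.0], 0.75), ([237.0, 260.0, 37.0], 0.66), ([525.0, 1.0, 38.0], 0.3)]
side rack [([525.0, 1.0, 34.0], 0.62)]
side wash_bottle [([530.0, -212.0, 38.0], 0.65), ([763.0, 50.0, 73.0], 0.63)]
side brush [([764.0, 219.0, 20.0], 0.65)]
side dish [([770.0, -233.0, 8.0], 0.67)]
{'fx': 452.702, 'fy': 452.702, 'cx': 280.658, 'cy': 206.393, 'R': [[-0.982, -0.189, -0.009], [-0.124, 0.68, -0.722], [0.143, -0.708, -0.692]], 't': [509.973, 118.753, 984.571]}
[[-0.0, -0.958, -0.287, 73.18], [1.0, -0.0, -0.0, 0.446], [0.0, -0.287, 0.958, -142.926], [0.0, 0.0, 0.0, 1.0]]
```

View pics/top0.png

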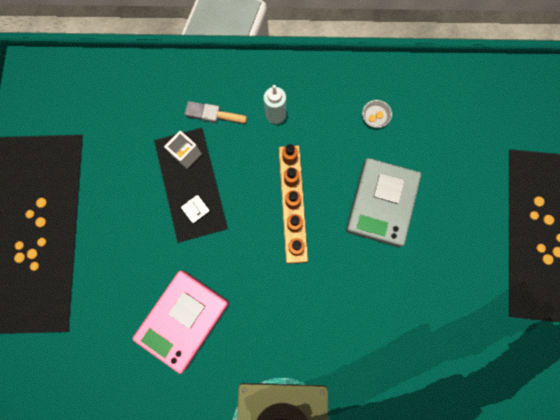

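View pics/side0.png

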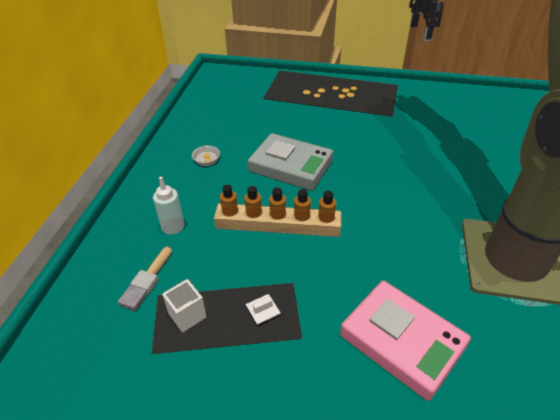

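```bash
cat > h.py <<'E'
from workcell import r
import numpy as np, cv2
from scipy.spatial.transform import Rotation as Ro
def pose():
    s=r.state(); return np.array(s["eef_pos"]),Ro.from_rotvec(s["tool_rot"]),s
def down(yaw):   # tool x at world angle yaw, z down
    c,s=np.cos(yaw),np.sin(yaw); return Ro.from_matrix([[c,s,0],[s,-c,0],[0,0,-1]])
def yaw():
    x=pose()[1].as_matrix()[:,0]; return np.arctan2(x[1],x[0])
def go(target,yw):  # print shift/turn in units
    p,R,s=pose(); sh=R.inv().apply(np.array(target)-p)/25
    tr=(R.inv()*down(yw)).as_rotvec(degrees=True)/6
    print("shift",np.round(sh,2).tolist(),"turn",np.round(tr,2).tolist())
def cam(name):
    k=r.get_calibration(name); K=np.array([[k["fx"],0,k["cx"]],[0,k["fy"],k["cy"]],[0,0,1.]])
    if name!="wrist": return K,np.array(k["R"]),np.array(k["t"])
    p,R,_=pose(); T=np.eye(4); T[:3,:3]=R.as_matrix(); T[:3,3]=p
    W=np.linalg.inv(T@np.array(k["T_tool_cam"])); return K,W[:3,:3],W[:3,3]
def unproj(c,uv,z):
    K,R,t=c; uv=np.atleast_2d(np.array(uv,float)); d=(R.T@np.linalg.inv(K)@np.c_[uv,np.ones(len(uv))].T).T
    o=-R.T@t; return o+d*((z-o[2])/d[:,2])[:,None]
def proj(c,X):
    K,R,t=c; q=(K@(R@np.atleast_2d(X).T+t[:,None])).T; return q[:,:2]/q[:,2:]
def tri(c1,u1,c2,u2):
    P=[c[0]@np.c_[c[1],c[2]] for c in (c1,c2)]
    X=cv2.triangulatePoints(P[0],P[1],np.float64(u1).reshape(-1,2).T.copy(),np.float64(u2).reshape(-1,2).T.copy()); return (X[:3]/X[3]).T
def snap(fn):
    c=cam("wrist"); im=r.capture("wrist")[...,::-1].copy(); cv2.imwrite("pics/"+fn,im); return c,im
E
python3 -c "
from h import *
go([500,-220,290],0.)"
```

```text
shift [15.26, -9.37, -2.35] turn [0.0, -0.0, 3.66]
```

{"method": "step_arm", "body": {"plan": [[[15.3,-9.4,-2.4],[0,0,3.7],1],[[15.3,-9.4,-2.4],[0,0,3.7],1],[[15.3,-9.4,-2.4],[0,0,3.7],1],[[15.3,-9.4,-2.4],[0,0,3.7],1],[[15.3,-9.4,-2.4],[0,0,3.7],1]], "newtons": 40}}

```text
clock: 1.42
eef_pos: [357.2, -412.1, 259.3]
tool_rot: [3.141, -0.009, 0.0]
ft_force: [0.9, 0.9, -1.4]
finger_gap: 85.2
grasp_force: 0.0
```

```bash
python3 -c "
from h import *
print(pose()[0]);go([500,-220,290],0.)"
```

```text
[ 357.23833638 -412.11898921  259.2889775 ]
shift [5.67, -7.72, -1.23] turn [0.0, -0.0, -0.06]
```

{"method": "step_arm", "body": {"plan": [[[5.7,-7.7,-1.2],[0,0,0],1],[[5.7,-7.7,-1.2],[0,0,0],1],[[5.7,-7.7,-1.2],[0,0,0],1],[[5.7,-7.7,-1.2],[0,0,0],1],[[5.7,-7.7,-1.2],[0,0,0],1]]}}

```text
clock: 1.83
eef_pos: [481.1, -246.4, 285.3]
tool_rot: [3.141, -0.007, 0.001]
ft_force: [0.4, -1.0, -1.0]
finger_gap: 85.2
grasp_force: 0.0
```

{"method": "step_arm", "body": {"plan": [[[0.8,-1,-0.2],[0,0,0],1],[[0.8,-1,-0.2],[0,0,0],1],[[0.8,-1,-0.2],[0,0,0],1]]}}

```text
clock: 2.08
eef_pos: [501.9, -220.8, 290.1]
tool_rot: [-3.141, -0.001, -0.002]
ft_force: [-0.5, -1.4, -0.8]
finger_gap: 85.6
grasp_force: 0.0
```

```bash
python3 -c "
from h import *
print(pose()[0],pose()[2]['joint_vel'])
c,im=snap('w_bal.png')
print([ (np.round(d['location']).tolist(),round(d['p'],2),proj(c,d['location'])) for d in r.look_for('wrist','pan')[:3]])
go([500,-220,290],0.);go([560,220,290],0.)"
```

```text
[ 501.92028603 -220.79191833  290.0892785 ] [0.05678043 0.00024917 0.06026243 0.02799212 0.01636085 0.0043287
 0.00577987]
[([292.0, 178.0, 35.0], 0.75, array([[ 12.51072205, 315.21805286]])), ([549.0, -235.0, 42.0], 0.7, array([[289.94632917, 140.79341584]]))]
shift [0.02, -0.17, -0.01] turn [0.01, 0.01, -0.05]
shift [2.32, -17.78, -0.03] turn [0.01, 0.01, -0.05]
```

View pics/w_bal.png

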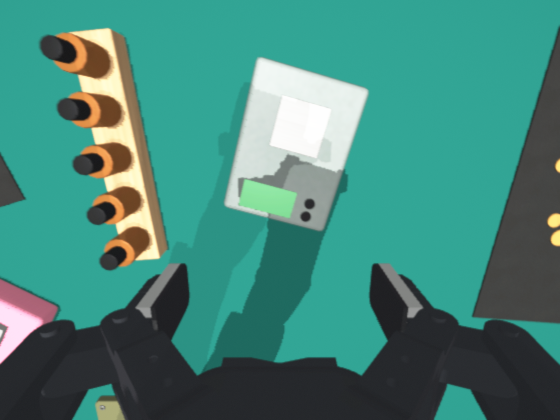

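{"method": "step_arm", "body": {"plan": [[[2.3,-17.8,0],[0,0,0],1],[[2.3,-17.8,0],[0,0,0],1],[[2.3,-17.8,0],[0,0,0],1],[[2.3,-17.8,0],[0,0,0],1],[[2.3,-17.8,0],[0,0,0],1]]}}

```text
clock: 2.6
eef_pos: [527.3, -17.4, 289.7]
tool_rot: [3.14, -0.014, -0.001]
ft_force: [0.4, 0.1, 0.6]
finger_gap: 85.5
grasp_force: 0.0
```

{"method": "step_arm", "body": {"plan": [[[1.2,-10,0],[0,0,0],1],[[1.2,-10,0],[0,0,0],1],[[1.2,-10,0],[0,0,0],1],[[1.2,-10,0],[0,0,0],1],[[1.2,-10,0],[0,0,0],1]]}}

```text
clock: 3.02
eef_pos: [553.9, 189.3, 289.7]
tool_rot: [3.14, -0.013, -0.0]
ft_force: [1.0, -0.1, 0.2]
finger_gap: 85.6
grasp_force: 0.0
```

```bash
python3 -c "
from h import *
import os
im=cv2.imread('pics/w_bal.png'); hsv=cv2.cvtColor(im,cv2.COLOR_BGR2HSV)
print(im[126,300],im[80,300],im[130,260],im[170,300],im[145,290])
p=pose()[0];print(p); go([520,215,290],0.)"
```

```text
[248 249 250] [241 245 237] [220 225 215] [153 158 147] [250 251 251]
[553.9499353  189.32114783 289.65321944]
shift [-1.37, -1.02, -0.02] turn [0.01, 0.0, -0.08]
```

{"method": "step_arm", "body": {"plan": [[[-1.0,-1.0,0],[0,0,0],1],[[-1.0,-1.0,0],[0,0,0],1],[[-1.0,-1.0,0],[0,0,0],1],[[-1.0,-1.0,0],[0,0,0],1]]}}

```text
clock: 3.35
eef_pos: [529.3, 212.5, 289.7]
tool_rot: [3.14, -0.012, 0.0]
ft_force: [0.1, 0.1, -0.0]
finger_gap: 85.3
grasp_force: 0.0
```

```bash
python3 -c "
from h import *
p=pose()[0];print(p)
c,im=snap('w1.png'); np.savez('c_w1.npz',K=c[0],R=c[1],t=c[2])
for n in ('pot','lid'): print(n,[ (np.round(d['location']).tolist(),round(d['p'],2),proj(c,d['location'])) for d in r.look_for('wrist',n)[:3]])
"
```

```text
[529.28243125 212.46274799 289.6573464 ]
pot [([659.0, 267.0, 30.0], 0.56, array([[231.73454253,  69.6507559 ]])), ([544.0, -1.0, 48.0], 0.49, array([[449.51023654, 165.54186939]]))]
lid [([517.0, 226.0, 17.0], 0.63, array([[268.27811964, 183.62405575]]))]
```

View pics/w1.png

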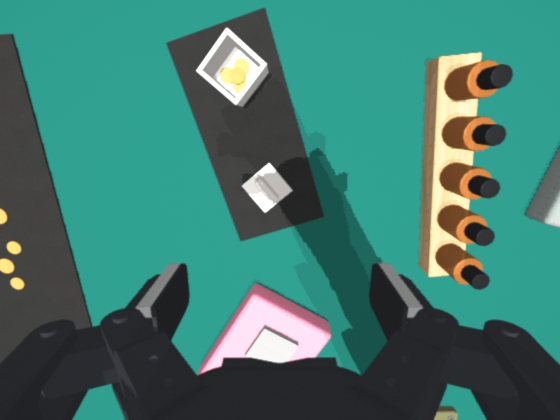

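{"method": "step_arm", "body": {"plan": [[[-0.6,-0.4,4.4],[0,0,0],1],[[-0.6,-0.4,4.4],[0,0,0],1],[[-0.6,-0.4,4.4],[0,0,0],1],[[-0.6,-0.4,4.4],[0,0,0],1],[[-0.6,-0.4,4.4],[0,0,0],1]]}}

```text
clock: 3.92
eef_pos: [513.7, 223.7, 179.2]
tool_rot: [3.14, -0.01, -0.003]
ft_force: [1.2, 0.4, 0.7]
finger_gap: 85.2
grasp_force: 0.0
```

```bash
python3 -c "
from h import *
p=pose()[0];print(p)
c,im=snap('w2.png'); np.savez('c_w2.npz',K=c[0],R=c[1],t=c[2])
a=np.load('c_w1.npz');a=(a['K'],a['R'],a['t']);print(unproj(a,[[232,66]],69),unproj(a,[[267,188]],17))
w1=cv2.imread('pics/w1.png')
A=cv2.resize(im[0:260,140:420],None,fx=2,fy=2,interpolation=cv2.INTER_CUBIC)
B=cv2.resize(w1[15:220,185:300],None,fx=2.1,fy=2.1,interpolation=cv2.INTER_CUBIC)
M=np.zeros((520,800,3),np.uint8);M[:A.shape[0],:A.shape[1]]=A;M[:B.shape[0],560:560+B.shape[1]]=B[:,:240];cv2.imwrite('pics/m1.png',M)
"
```

```text
[513.74512943 223.71129605 179.21489851]
[[656.77172372 261.16924219  69.        ]] [[510.63563443 228.06075728  17.        ]]
```

View pics/m1.png

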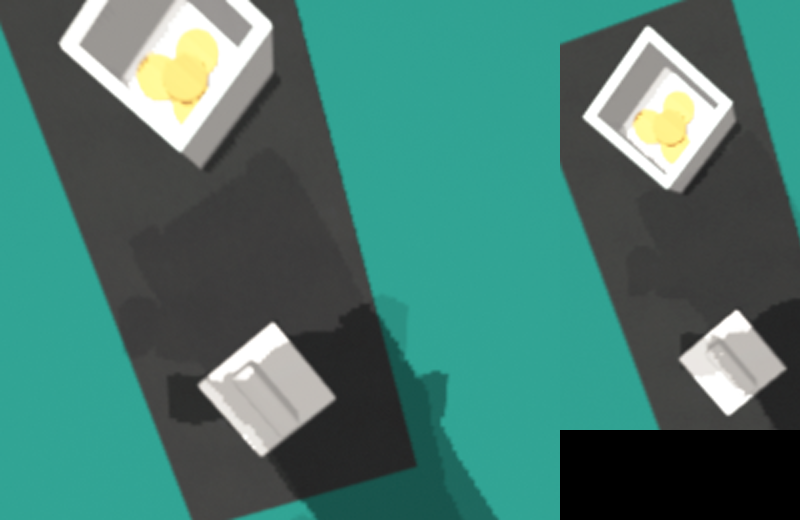

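```bash
cat > m.py <<'E'
from h import *
L=lambda f:(lambda a:(a['K'],a['R'],a['t']))(np.load(f))
c1,c2=L('c_w1.npz'),L('c_w2.npz')
l1=[[269.3,162.6],[293.1,190.2],[265,212.6],[241.7,185.5]]; l2=[[276,161],[308,199],[271.5,228.5],[239,191.5]]
p1=[[196.4,70.7],[236.4,105.5],[267.4,64],[227.4,27.4]]; p2=[[170,21.5],[233.5,76.5],[275.5,15]]
for n,a,b in(("lid",l1,l2),("pot",p1[:3],p2)):
    X=tri(c1,a,c2,b); print(n,"heights",np.round(X[:,2],1),"diag centre",np.round(X.mean(0),1))
def quad(c,q,z):
    X=unproj(c,q,z)[:,:2]; e=[X[(i+1)%len(X)]-X[i] for i in range(len(X))]
    a=[np.arctan2(v[1],v[0])%(np.pi/2) for v in e]; print(np.round(X.mean(0),1),"sides",np.round([np.hypot(*v) for v in e],1),"yaw mod 90",np.round(a,3))
quad(c1,l1,17);quad(c2,l2,17);quad(c1,p1,69)
E
python3 m.py; python3 -c "
from h import *
print(pose()[0]); K,R,t=L=cam('top')
"
```

```text
lid heights [-42.   -2.3  14.4 -19.1] diag centre [505.5 229.2 -12.2]
pot heights [82.6 76.7 61.7] diag centre [642.1 259.1  73.7]
[510.6 227.7] sides [49.9 50.7 50.  49.3] yaw mod 90 [0.699 0.681 0.672 0.679]
[511.3 228.4] sides [50.5 49.3 51.5 48.6] yaw mod 90 [0.693 0.7   0.679 0.68 ]
[655.2 261.3] sides [55.  54.9 54.1 54.7] yaw mod 90 [0.857 0.871 0.862 0.855]
[515.29070011 224.32357549 180.78785821]
```

{"method": "step_arm", "body": {"plan": [[[5,-1.4,-1],[0,0,0],1],[[5,-1.4,-1],[0,0,0],1],[[5,-1.4,-1],[0,0,0],1],[[5,-1.4,-1],[0,0,0],1],[[5,-1.4,-1],[0,0,0],1]]}}

```text
clock: 4.38
eef_pos: [644.3, 259.5, 208.5]
tool_rot: [-3.138, 0.012, -0.014]
ft_force: [-0.4, -0.7, -0.2]
finger_gap: 85.7
grasp_force: 0.0
```

{"method": "step_arm", "body": {"plan": [[[0,0,0],[0,0,0],1],[[0,0,0],[0,0,0],1]]}}

```text
clock: 4.55
eef_pos: [638.3, 258.9, 205.9]
tool_rot: [3.142, -0.008, 0.0]
ft_force: [-0.1, 0.6, -0.2]
finger_gap: 85.8
grasp_force: 0.0
```

```bash
python3 -c "
from h import *
p=pose()[0];print(p)
c,im=snap('w3.png'); np.savez('c_w3.npz',K=c[0],R=c[1],t=c[2])
print(proj(c,[655,261,69]))
go([511,228,120],.686)
cv2.imwrite('pics/m2.png',cv2.resize(im[80:340,140:420],None,fx=2,fy=2,interpolation=cv2.INTER_CUBIC))
"
```

```text
[638.2950479  258.92513152 205.91605786]
[[276.15688323 182.25089895]]
shift [-5.07, 1.26, 3.43] turn [0.0, 0.01, -6.6]
```

View pics/m2.png

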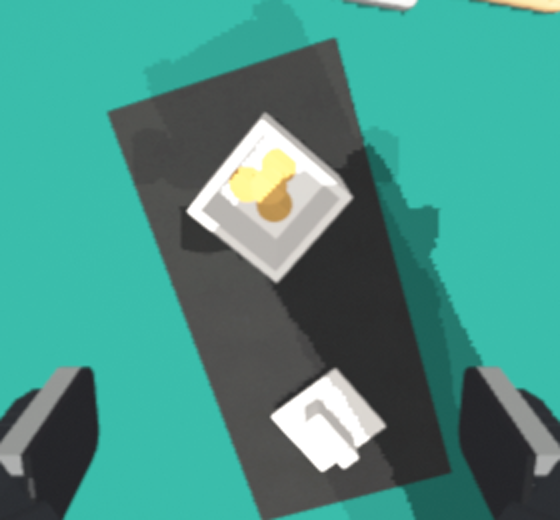

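```bash
cat >> m.py <<'E'
print("w3")
c3=L('c_w3.npz')
p3=[[234,185.5],[278.5,221],[316.5,177.5],[272.5,136.5]]; l3=[[307.5,264.5],[333,293],[302,315],[275.5,288]]
quad(c3,p3,69);quad(c3,l3,17)
X=tri(c1,p1,c3,p3);print(np.round(X,1),X.mean(0))
X=tri(c1,l1,c3,l3);print(np.round(X,1),X.mean(0))
E
python3 m.py
```

```text
lid heights [-42.   -2.3  14.4 -19.1] diag centre [505.5 229.2 -12.2]
pot heights [82.6 76.7 61.7] diag centre [642.1 259.1  73.7]
[510.6 227.7] sides [49.9 50.7 50.  49.3] yaw mod 90 [0.699 0.681 0.672 0.679]
[511.3 228.4] sides [50.5 49.3 51.5 48.6] yaw mod 90 [0.693 0.7   0.679 0.68 ]
[655.2 261.3] sides [55.  54.9 54.1 54.7] yaw mod 90 [0.857 0.871 0.862 0.855]
w3
[656.2 261.7] sides [53.7 54.6 54.3 56.8] yaw mod 90 [0.866 0.873 0.826 0.883]
[510.5 228.1] sides [50.  48.5 50.4 49.3] yaw mod 90 [0.692 0.693 0.708 0.685]
[[652.3 299.8  69.6]
 [616.5 258.9  66.2]
 [658.8 223.3  66.1]
 [695.5 264.5  62.4]] [655.76753193 261.64393861  66.06418635]
[[545.2 224.7  16.5]
 [507.  192.7  16.9]
 [475.3 231.1  16.6]
 [514.4 263.   17.2]] [510.48059235 227.87954487  16.79264196]
```

{"method": "step_arm", "body": {"plan": [[[-5.1,1.3,3.4],[0,0,-6.6],1],[[-5.1,1.3,3.4],[0,0,-6.6],1],[[-5.1,1.3,3.4],[0,0,-6.6],1],[[-5.1,1.3,3.4],[0,0,-6.6],1],[[-5.1,1.3,3.4],[0,0,-6.6],1]]}}

```text
clock: 5.02
eef_pos: [500.3, 223.7, 117.0]
tool_rot: [2.984, 0.973, -0.026]
ft_force: [-0.1, -0.2, -0.7]
finger_gap: 85.2
grasp_force: 0.0
```

```bash
python3 -c "
from h import *
print(pose()[0]);go([510.8,228,50],.69)"
```

```text
[500.31672981 223.67255176 116.95043438]
shift [0.49, 0.11, 2.67] turn [-0.03, 0.16, -0.57]
```

{"method": "step_arm", "body": {"plan": [[[0,0,1.5],[0,0,-0.1],1],[[0,0,1.5],[0,0,-0.1],1],[[0,0,1.5],[0,0,-0.1],1],[[0,0,1.5],[0,0,-0.1],1]]}}

```text
clock: 5.35
eef_pos: [511.6, 227.7, 83.4]
tool_rot: [2.987, 0.974, 0.001]
ft_force: [0.8, 0.4, -0.1]
finger_gap: 85.4
grasp_force: 0.0
```

```bash
python3 -c "
from h import *
print(pose()[0]);go([510.8,228,21],.69)"
```

```text
[511.56187825 227.72591529  83.43660047]
shift [-0.02, -0.03, 2.5] turn [0.0, -0.01, -0.57]
```

{"method": "step_arm", "body": {"plan": [[[0,0,1.5],[0,0,-0.6],1],[[0,0,2.5],[0,0,-0.6],1],[[0,0,2.5],[0,0,-0.6],1],[[0,0,2.5],[0,0,-0.6],1],[[0,0,2.5],[0,0,-0.6],1]]}}

```text
clock: 5.77
eef_pos: [512.6, 228.3, 21.8]
tool_rot: [-2.955, -1.067, -0.005]
ft_force: [-0.1, -0.6, 0.4]
finger_gap: 85.4
grasp_force: 0.0
```

```bash
python3 -c "
from h import *
print(pose()[0],yaw());go([510.8,228,21],.69)"
```

```text
[512.61396197 228.26800194  21.83264765] 0.6931343406151341
shift [-0.06, -0.04, 0.03] turn [0.01, -0.03, 0.03]
```

Close gently on the bar.

{"method": "step_arm", "body": {"plan": [[[-0.05,-0.03,0.05],[0,0,0],-0.3],[[-0.05,-0.03,0.05],[0,0,0],-0.6],[[-0.05,-0.03,0.05],[0,0,0],-0.9],[[-0.05,-0.03,0.05],[0,0,0],-1],[[-0.05,-0.03,0.05],[0,0,0],-1]], "newtons": 25}}

```text
clock: 6.18
eef_pos: [510.1, 227.5, 19.0]
tool_rot: [2.955, 1.068, 0.001]
ft_force: [-0.3, 1.2, 0.1]
finger_gap: 25.5
grasp_force: 0.0
```

{"method": "step_arm", "body": {"plan": [[[0,0,0],[0,0,0],-1],[[0,0,0],[0,0,0],-1],[[0,0,0],[0,0,0],-1],[[0,0,0],[0,0,0],-1],[[0,0,0],[0,0,0],-1]]}}

```text
clock: 6.6
eef_pos: [510.0, 227.4, 18.7]
tool_rot: [2.954, 1.068, 0.001]
ft_force: [-0.2, -0.8, 4.7]
finger_gap: 11.1
grasp_force: 27.6
```

{"method": "step_arm", "body": {"plan": [[[0,0,-0.5],[0,0,0],-1],[[0,0,-1.5],[0,0,0],-1],[[0,0,-3],[0,0,0],-1],[[0,0,-4],[0,0,0],-1],[[0,0,-4],[0,0,0],-1]]}}

```text
clock: 7.02
eef_pos: [512.7, 228.9, 123.8]
tool_rot: [-2.953, -1.067, -0.014]
ft_force: [0.7, -0.6, -0.4]
finger_gap: 11.3
grasp_force: 27.0
```

```bash
python3 -c "
from h import *
print(pose()[0],yaw(),pose()[2]['ft_force'],pose()[2]['finger_gap']);go([655.8,261.6,117],.863)
c,im=snap('w4.png'); im=r.capture('side')[...,::-1]
a=proj(cam('side'),pose()[0])[0].astype(int);print(a)
cv2.imwrite('pics/m3.png',cv2.resize(im[max(0,a[1]-90):a[1]+90,a[0]-110:a[0]+110],None,fx=3,fy=3,interpolation=cv2.INTER_CUBIC))
"
```

```text
[512.70483489 228.92431038 123.7744914 ] 0.6932268731369421 [ 0.66650245 -0.57792027 -0.35960728] 11.309942758877819
shift [5.24, 2.65, 0.32] turn [0.02, -0.08, -1.62]
[260 275]
```

View pics/m3.png

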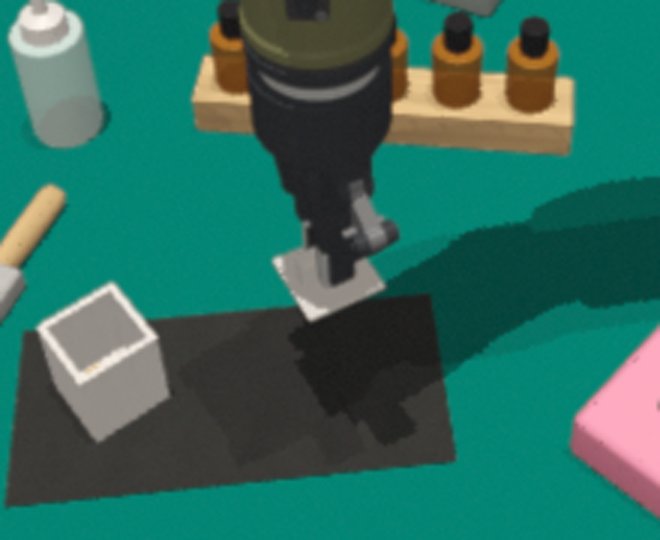

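{"method": "step_arm", "body": {"plan": [[[1.5,0.7,0],[0,0,-0.5],-1],[[3,1.4,0],[0,0,-1],-1],[[4.2,2.1,0],[0,0,-1.6],-1],[[5.2,2.6,0],[0,0,-1.6],-1],[[5.2,2.6,0],[0,0,-1.6],-1]]}}

```text
clock: 7.53
eef_pos: [656.4, 260.1, 116.6]
tool_rot: [2.856, 1.306, 0.006]
ft_force: [0.4, 0.0, -0.4]
finger_gap: 11.0
grasp_force: 26.9
```

{"method": "step_arm", "body": {"plan": [[[0,0,0],[0,0,0],-1],[[0,0,0],[0,0,0],-1],[[0,0,0],[0,0,0],-1]]}}

```text
clock: 7.78
eef_pos: [649.2, 260.3, 117.5]
tool_rot: [-2.854, -1.313, 0.006]
ft_force: [0.3, -0.3, 0.4]
finger_gap: 11.4
grasp_force: 26.9
```

```bash
python3 -c "
from h import *
print(pose()[0],yaw(),pose()[2]['ft_force']);go([655.2,261.1,90],.863)"
```

```text
[649.20885894 260.31369445 117.5156914 ] 0.8624776914132558 [ 0.27293578 -0.28640652  0.41549666]
shift [0.18, 0.16, 1.1] turn [-0.01, 0.03, -0.01]
```

{"method": "step_arm", "body": {"plan": [[[0,0,0.2],[0,0,0],-1],[[0,0,0.4],[0,0,0],-1],[[0,0,0.4],[0,0,0],-1],[[0,0,0.4],[0,0,0],-1],[[0,0,0.4],[0,0,0],-1]]}}

```text
clock: 8.2
eef_pos: [651.2, 260.5, 108.5]
tool_rot: [2.855, 1.312, -0.0]
ft_force: [-1.0, -1.2, -0.3]
finger_gap: 11.2
grasp_force: 26.9
```

```bash
python3 -c "
from h import *
print(pose()[0],yaw(),pose()[2]['joint_vel']);go([655.2,261.1,83],.863)"
```

```text
[651.20565233 260.51106331 108.48403112] 0.861378621552196 [ 0.00022045 -0.00260929 -0.00183168 -0.00682579 -0.00025085  0.00045718
 -0.00058153]
shift [0.12, 0.11, 1.02] turn [0.0, 0.0, -0.02]
```

{"method": "step_arm", "body": {"plan": [[[0.12,0.1,0.2],[0,0,0],-1],[[0.12,0.1,0.4],[0,0,0],-1],[[0.12,0.1,0.6],[0,0,0],-1],[[0.12,0.1,0.7],[0,0,0],-1],[[0.12,0.1,0.7],[0,0,0],-1]]}}

```text
clock: 8.62
eef_pos: [654.5, 260.8, 89.7]
tool_rot: [2.855, 1.311, -0.003]
ft_force: [0.2, -0.1, -0.2]
finger_gap: 11.2
grasp_force: 26.9
```

```bash
python3 -c "
from h import *
print(pose()[0],yaw());go([655.2,261.1,74.5],.863)
c,im=snap('w5.png')
print(proj(c,[655.5,261.5,69]))
side=r.capture('side')[...,::-1];a=proj(cam('side'),[655,261,75])[0].astype(int)
A=cv2.resize(im[100:340,150:430],(420,360),interpolation=cv2.INTER_CUBIC)
B=cv2.resize(side[a[1]-60:a[1]+60,a[0]-60:a[0]+60],(360,360),interpolation=cv2.INTER_CUBIC)
cv2.imwrite('pics/m4.png',np.hstack([A,B]))
"
```

```text
[654.480292   260.78545645  89.7463123 ] 0.8613206502873353
shift [0.03, 0.01, 0.61] turn [-0.01, 0.02, -0.02]
[[278.83290606 248.35081263]]
```

View pics/m4.png

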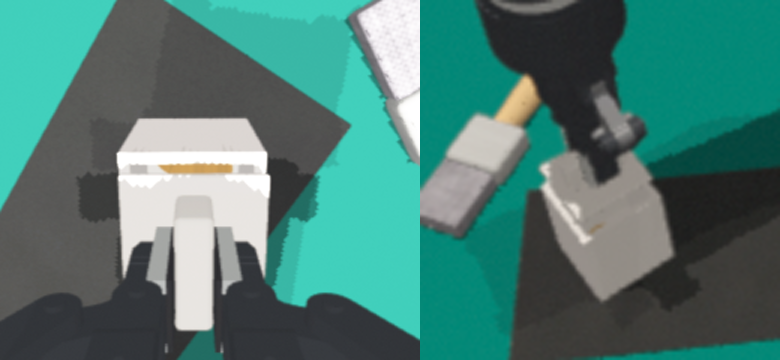

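{"method": "step_arm", "body": {"plan": [[[0.03,0,0.1],[0,0,0],-1],[[0.03,0,0.2],[0,0,0],-1],[[0.03,0,0.3],[0,0,0],-1],[[0.03,0,0.4],[0,0,0],-1],[[0.03,0,0.4],[0,0,0],-1]]}}

```text
clock: 9.13
eef_pos: [655.3, 261.5, 80.3]
tool_rot: [2.855, 1.311, -0.002]
ft_force: [-0.4, -0.5, -0.7]
finger_gap: 11.0
grasp_force: 26.9
```

{"method": "step_arm", "body": {"plan": [[[0,0,0.06],[0,0,0],-1],[[0,0,0.12],[0,0,0],-1],[[0,0,0.16],[0,0,0],-1],[[0,0,0.2],[0,0,0],-1],[[0,0,0.2],[0,0,0],-1]]}}

```text
clock: 9.55
eef_pos: [655.6, 261.7, 75.8]
tool_rot: [2.855, 1.311, -0.001]
ft_force: [0.1, -0.4, 0.3]
finger_gap: 11.2
grasp_force: 26.9
```

{"method": "step_arm", "body": {"plan": [[[0,0,0.03],[0,0,0],-1],[[0,0,0.06],[0,0,0],-1],[[0,0,0.06],[0,0,0],-1],[[0,0,0.06],[0,0,0],-1]]}}

```text
clock: 9.88
eef_pos: [655.8, 261.8, 74.8]
tool_rot: [2.855, 1.311, 0.001]
ft_force: [-0.9, 0.1, 2.3]
finger_gap: 11.1
grasp_force: 27.3
```

{"method": "step_arm", "body": {"plan": [[[0,0,0],[0,0,0],-0.5],[[0,0,0],[0,0,0],-0.3],[[0,0,0],[0,0,0],0],[[0,0,0],[0,0,0],0.3],[[0,0,0],[0,0,0],0.3]]}}

```text
clock: 10.3
eef_pos: [655.7, 261.7, 74.4]
tool_rot: [2.855, 1.311, -0.0]
ft_force: [-0.2, 0.3, -0.3]
finger_gap: 55.6
grasp_force: 0.0
```

{"method": "step_arm", "body": {"plan": [[[0,0,-0.5],[0,0,0],0.6],[[0,0,-1.5],[0,0,0],1],[[0,0,-3],[0,0,0],1],[[-1,0,-4],[0,0,0],1],[[-1,0,-4],[0,0,0],1]]}}

```text
clock: 10.72
eef_pos: [641.4, 241.3, 181.7]
tool_rot: [2.854, 1.307, 0.013]
ft_force: [0.7, -0.0, 0.1]
finger_gap: 85.4
grasp_force: 0.0
```

{"method": "step_arm", "body": {"plan": [[[0,0,0],[0,0,0],1],[[0,0,0],[0,0,0],1],[[0,0,0],[0,0,0],1]]}}

```text
clock: 10.97
eef_pos: [638.9, 243.0, 173.6]
tool_rot: [-2.854, -1.312, 0.002]
ft_force: [0.8, 0.1, 0.0]
finger_gap: 85.8
grasp_force: 0.0
```

```bash
python3 -c "
from h import *
print(pose()[0],yaw())
c,im=snap('w6.png'); np.savez('c_w6.npz',K=c[0],R=c[1],t=c[2])
a=proj(c,[655.5,261.5,69])[0].astype(int);print(a)
side=r.capture('side')[...,::-1];b=proj(cam('side'),[655,261,60])[0].astype(int);print(b)
y0=max(0,a[1]-90);A=cv2.resize(im[y0:y0+180,a[0]-105:a[0]+105],(420,360),interpolation=cv2.INTER_CUBIC);print('off',a[0]-105,y0)
B=cv2.resize(side[b[1]-60:b[1]+60,b[0]-60:b[0]+60],(360,360),interpolation=cv2.INTER_CUBIC)
cv2.imwrite('pics/m5.png',np.hstack([A,B]))
"
```

```text
[638.92860215 243.01834822 173.63050654] 0.8616505695030043
[279 179]
[183 297]
off 174 89
```

View pics/m5.png

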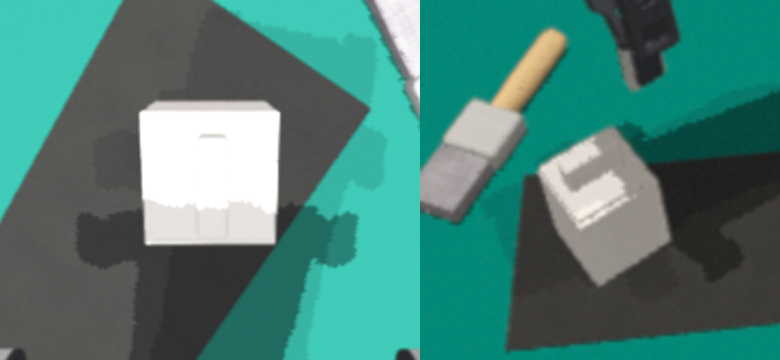

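```bash
cat >> m.py <<'E'
print("w6")
q=np.array([[140,112],[279.5,110.5],[275,243.5],[145.5,243.5]])/2+[174,89]
quad(L('c_w6.npz'),q,73)
E
python3 m.py|tail -1; python3 -c "
from h import *
go([655.7,261.6,120],.863)"
```

```text
[656.4 262.9] sides [54.  53.7 53.3 53.2] yaw mod 90 [0.872 0.859 0.862 0.871]
shift [1.0, 0.03, 2.13] turn [-0.01, 0.02, -0.01]
```

{"method": "step_arm", "body": {"plan": [[[1,0,0.5],[0,0,0],1],[[1,0,1.2],[0,0,0],1],[[1,0,2.1],[0,0,0],1],[[1,0,2.1],[0,0,0],1],[[1,0,2.1],[0,0,0],1]]}}

```text
clock: 11.48
eef_pos: [654.4, 261.3, 120.0]
tool_rot: [2.854, 1.312, -0.007]
ft_force: [-0.5, 0.3, -0.3]
finger_gap: 85.4
grasp_force: 0.0
```

```bash
python3 -c "
from h import *
print(pose()[0],yaw(),pose()[2]['joint_pos']);go([655.7,261.6,30],.863)
im=cv2.imread('pics/w_bal.png');g=im[70:180,230:360]
m=((g.min(2)>243)&(g.max(2)>246)).astype(np.uint8); n,l,s,cc=cv2.connectedComponentsWithStats(m);i=1+s[1:,4].argmax()
print(s[i],cc[i]);pts=np.argwhere(l==i)[:,::-1]+[230,70]; print(cv2.minAreaRect(pts.astype(np.float32)))
"
```

```text
[654.40081028 261.28762621 119.99884123] 0.8616915734712403 [-0.29840269  0.93742407 -0.30742514  1.37574572  0.32133841  0.88198648
 -1.40288473]
shift [0.06, 0.04, 3.6] turn [-0.02, 0.04, -0.01]
[  41   26   60   61 2458] [69.80675346 55.99349064]
((299.857666015625, 126.1884536743164), (50.34312057495117, 50.95706558227539), 15.255120277404785)
```

{"method": "step_arm", "body": {"plan": [[[0.05,0.02,1.0],[0,0,0],1],[[0.05,0.02,2.0],[0,0,0],1],[[0.05,0.02,2.6],[0,0,0],1],[[0.05,0.02,3.0],[0,0,0],1],[[0.05,0.02,3.0],[0,0,0],1]]}}

```text
clock: 11.9
eef_pos: [655.9, 261.7, 45.3]
tool_rot: [2.855, 1.311, -0.005]
ft_force: [-0.6, 0.3, -0.3]
finger_gap: 85.4
grasp_force: 0.0
```

```bash
python3 -c "
from h import *
print(pose()[0],yaw(),pose()[2]['ft_force']);go([655.7,261.6,29.5],.863)"
```

```text
[655.8648011 261.7454959  45.346391 ] 0.8612923644551688 [-0.60112827  0.27236104 -0.30317811]
shift [-0.01, -0.0, 0.63] turn [-0.01, 0.03, -0.02]
```

{"method": "step_arm", "body": {"plan": [[[0,0,0.3],[0,0,0],1],[[0,0,0.6],[0,0,0],1],[[0,0,0.6],[0,0,0],0.5],[[0,0,0.6],[0,0,0],0.3],[[0,0,0.6],[0,0,0],0]], "newtons": 50}}

```text
clock: 12.32
eef_pos: [657.3, 262.8, 32.9]
tool_rot: [-2.855, -1.311, -0.002]
ft_force: [1.0, 0.1, 0.2]
finger_gap: 53.5
grasp_force: 53.6
```

{"method": "step_arm", "body": {"plan": [[[0,0,0],[0,0,0],0],[[0,0,0],[0,0,0],-0.3],[[0,0,0],[0,0,0],-0.3],[[0,0,0],[0,0,0],-0.3]]}}

```text
clock: 12.65
eef_pos: [657.4, 262.8, 32.8]
tool_rot: [-2.855, -1.311, -0.002]
ft_force: [0.1, -0.8, 3.9]
finger_gap: 53.4
grasp_force: 54.2
```

{"method": "step_arm", "body": {"plan": [[[0,0,-0.4],[0,0,0],-0.3],[[0,0,-1.2],[0,0,0],-0.3],[[0,0,-2.2],[0,0,0],-0.3],[[0,0,-3.3],[0,0,0],-0.3],[[0,0,-4.4],[0,0,0],-0.3]]}}

```text
clock: 13.07
eef_pos: [655.9, 261.5, 142.4]
tool_rot: [2.854, 1.311, -0.004]
ft_force: [0.2, 0.3, -3.7]
finger_gap: 53.2
grasp_force: 53.5
```

{"method": "step_arm", "body": {"plan": [[[0,0,-1],[0,0,0],-0.3],[[0,0,-1.8],[0,0,0],-0.3],[[0,0,-2.2],[0,0,0],-0.3],[[0,0,-2.2],[0,0,0],-0.3],[[0,0,-2.2],[0,0,0],-0.3]]}}

```text
clock: 13.48
eef_pos: [656.4, 261.9, 196.4]
tool_rot: [2.854, 1.311, -0.002]
ft_force: [0.2, -0.4, -3.8]
finger_gap: 53.3
grasp_force: 53.6
```

```bash
python3 -c "
from h import *
print(pose()[0],yaw());go([570,20,195],.863)
T=np.array(r.get_calibration('wrist')['T_tool_cam']);k=r.get_calibration('wrist');K=np.array([[k['fx'],0,k['cx']],[0,k['fy'],k['cy']],[0,0,1.]])
M=np.eye(4);M[:3,:3]=Ro.from_rotvec([-3.141,-.001,-.002]).as_matrix();M[:3,3]=[501.9,-220.8,290.1];W=np.linalg.inv(M@T);c=(K,W[:3,:3],W[:3,3])
q=cv2.boxPoints(((299.86,126.2),(50.9,51.5),15.26));X=unproj(c,q,50);print(X,X.mean(0)); d=X[1]-X[0];print(np.linalg.norm(d),np.arctan2(d[1],d[0])%(np.pi/2))
t=cam('top');im=r.capture('top')[...,::-1];cv2.imwrite('pics/top2.png',im);print(proj(t,X), proj(t,X.mean(0)))
g=im[160:220,360:420];print(g[29,29])
m=(g.min(2)>200).astype(np.uint8);n,l,s,cc=cv2.connectedComponentsWithStats(m);i=1+s[1:,4].argmax()
R=cv2.minAreaRect((np.argwhere(l==i)[:,::-1]+[360,160]).astype(np.float32));print(R,unproj(t,[R[0]],50))
"
```

```text
[656.4322324  261.86911615 196.36022665] 0.8612096119588959
shift [-9.59, 3.68, 0.07] turn [-0.0, 0.01, -0.02]
[[ 544.50969897 -208.31526515   50.        ]
 [ 601.25738154 -224.63870091   50.        ]
 [ 586.45279265 -282.53580548   50.        ]
 [ 528.3361788  -268.66237413   50.        ]] [ 565.13901299 -246.03803642   50.        ]
59.048742852602096 1.2907085334292945
[[373.75782571 195.98808019]
 [380.09239534 173.31794575]
 [404.28177112 179.71058813]
 [399.22713585 203.12075922]] [[389.32973287 187.96554878]]
[221 231 236]
((389.1891174316406, 187.6813507080078), (24.736745834350586, 23.41338348388672), 14.743562698364258) [[ 565.83677109 -245.71841947   50.        ]]
```

{"method": "step_arm", "body": {"plan": [[[-0.6,0.2,0],[0,0,0],-0.3],[[-1.5,0.6,0],[0,0,0],-0.3],[[-2.6,1.0,0],[0,0,0],-0.3],[[-3.7,1.4,0],[0,0,0],-0.3],[[-4.8,1.85,0],[0,0,0],-0.3]]}}

```text
clock: 13.95
eef_pos: [611.7, 139.8, 194.8]
tool_rot: [-2.854, -1.312, 0.007]
ft_force: [1.1, -1.6, -3.5]
finger_gap: 53.4
grasp_force: 53.6
```

{"method": "step_arm", "body": {"plan": [[[-1.1,0.4,0],[0,0,0],-0.3],[[-2.2,0.8,0],[0,0,0],-0.3],[[-3.3,1.25,0],[0,0,0],-0.3],[[-4.2,1.6,0],[0,0,0],-0.3],[[-4.8,1.8,0],[0,0,0],-0.3]]}}

```text
clock: 14.37
eef_pos: [567.3, 16.5, 195.0]
tool_rot: [2.856, 1.306, -0.009]
ft_force: [0.4, -0.4, -3.4]
finger_gap: 53.7
grasp_force: 53.6
```

```bash
python3 -c "
from h import *
print(pose()[0],yaw());go([565.5,-245.9,195],.861+.429)"
```

```text
[567.27758666  16.50653796 195.01726448] 0.8577745609437472
shift [-7.99, 6.81, 0.03] turn [-0.03, 0.05, -4.13]
```

{"method": "step_arm", "body": {"plan": [[[-0.4,0.35,0],[0,0,-0.3],-0.3],[[-1.2,1.0,0],[0,0,-0.8],-0.3],[[-2.0,1.7,0],[0,0,-1.3],-0.3],[[-2.9,2.5,0],[0,0,-1.8],-0.3],[[-3.8,3.2,0],[0,0,-2.3],-0.3]]}}

```text
clock: 14.78
eef_pos: [567.5, -104.8, 195.2]
tool_rot: [-2.673, -1.648, 0.004]
ft_force: [0.7, -0.9, -2.9]
finger_gap: 53.4
grasp_force: 53.6
```

```bash
python3 -c "
from h import *
print(pose()[0],yaw());go([565.5,-245.9,195],1.29)"
```

```text
[ 567.49068158 -104.79118494  195.24295707] 1.1050583575986876
shift [-5.08, 2.46, 0.01] turn [-0.03, 0.01, -1.77]
```

{"method": "step_arm", "body": {"plan": [[[-0.9,0.4,0],[0,0,-0.5],-0.3],[[-1.8,0.9,0],[0,0,-1.0],-0.3],[[-2.7,1.3,0],[0,0,-1.5],-0.3],[[-3.6,1.7,0],[0,0,-1.8],-0.3],[[-4.3,2.1,0],[0,0,-1.8],-0.3]]}}

```text
clock: 15.2
eef_pos: [564.6, -225.5, 194.8]
tool_rot: [-2.508, -1.887, 0.006]
ft_force: [0.0, -0.0, -2.5]
finger_gap: 53.4
grasp_force: 53.6
```

{"method": "step_arm", "body": {"plan": [[[-0.4,0.2,0],[0,0,0],-0.3],[[-0.6,0.2,0],[0,0,0],-0.3],[[-0.6,0.2,0],[0,0,0],-0.3],[[-0.6,0.2,0],[0,0,0],-0.3],[[-0.6,0.2,0],[0,0,0],-0.3]]}}

```text
clock: 15.62
eef_pos: [567.8, -236.3, 197.0]
tool_rot: [-2.506, -1.892, -0.001]
ft_force: [0.5, 0.3, -3.4]
finger_gap: 53.6
grasp_force: 53.6
```

```bash
python3 -c "
from h import *
print(pose()[0],yaw(),pose()[2]['ft_force']);go([565.5,-245.9,110],1.29)"
```

```text
[ 567.75372554 -236.28693492  196.95577297] 1.293512562627065 [ 0.54185465  0.28634185 -3.3740332 ]
shift [-0.4, 0.02, 3.48] turn [-0.01, -0.01, 0.03]
```

{"method": "step_arm", "body": {"plan": [[[-0.2,0,0.4],[0,0,0],-0.3],[[-0.4,0,1.2],[0,0,0],-0.3],[[-0.4,0,2.0],[0,0,0],-0.3],[[-0.4,0,2.6],[0,0,0],-0.3],[[-0.4,0,3.0],[0,0,0],-0.3]]}}

```text
clock: 16.03
eef_pos: [563.5, -247.6, 119.8]
tool_rot: [-2.507, -1.889, 0.003]
ft_force: [-0.5, 0.5, -3.7]
finger_gap: 53.3
grasp_force: 53.6
```

{"method": "step_arm", "body": {"plan": [[[0,0,0],[0,0,0],-0.3],[[0,0,0],[0,0,0],-0.3],[[0,0,0],[0,0,0],-0.3],[[0,0,0],[0,0,0],-0.3],[[0,0,0],[0,0,0],-0.3]]}}

```text
clock: 16.45
eef_pos: [565.5, -248.5, 123.1]
tool_rot: [2.509, 1.888, 0.002]
ft_force: [0.1, -0.3, -3.4]
finger_gap: 53.0
grasp_force: 53.5
```

```bash
python3 -c "
from h import *
p=pose()[0];print(p,yaw());go([565.5,-245.9,97],1.29)
c=cam('wrist');cs=cam('side')
im=r.capture('wrist')[...,::-1].copy();sd=r.capture('side')[...,::-1].copy()
# predicted outlines: pot underside/rim, pan
def sq(cx,cy,z,h,y): 
    a=y+np.pi/4+np.arange(4)*np.pi/2; return np.c_[cx+h*2**.5*np.cos(a),cy+h*2**.5*np.sin(a),np.full(4,z)]
zb=p[2]-29.8
A=cv2.resize(sd[100:220,220:370],(600,480),interpolation=cv2.INTER_CUBIC)
for S,col in((sq(565.5,-245.9,50,30,1.29),(0,0,255)),(sq(p[0],p[1],zb,27,yaw()),(255,0,0)),(sq(p[0],p[1],zb+66,27,yaw()),(255,0,0))):
    cv2.polylines(A,[((proj(cs,S)-[220,100])*4).astype(np.int32)],True,col,1)
cv2.imwrite('pics/m6.png',A);cv2.imwrite('pics/w7.png',im)
"
```

```text
[ 565.45423615 -248.53095326  123.06873338] 1.2905365499472605
shift [0.1, -0.03, 1.04] turn [0.02, 0.0, 0.01]
```

View pics/m6.png

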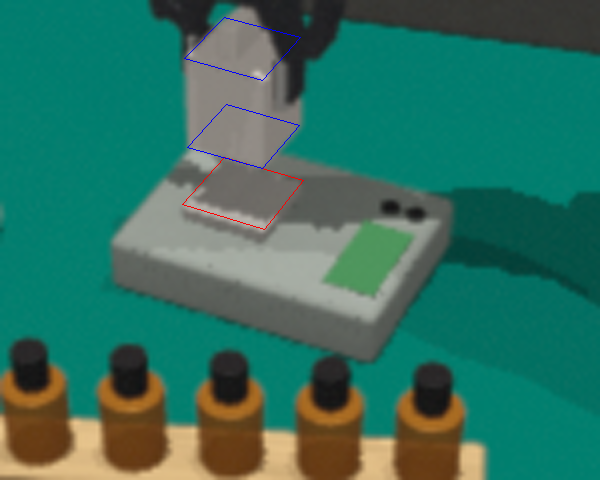

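{"method": "step_arm", "body": {"plan": [[[0.1,0,0.2],[0,0,0],-0.3],[[0.1,0,0.5],[0,0,0],-0.3],[[0.1,0,0.7],[0,0,0],-0.3],[[0.1,0,0.9],[0,0,0],-0.3],[[0.1,0,0.95],[0,0,0],-0.3]]}}

```text
clock: 16.97
eef_pos: [564.6, -245.8, 96.8]
tool_rot: [-2.508, -1.889, 0.002]
ft_force: [-0.7, -0.1, -3.1]
finger_gap: 53.4
grasp_force: 53.5
```

{"method": "step_arm", "body": {"plan": [[[0,0,0],[0,0,0],-0.3],[[0,0,0],[0,0,0],-0.3],[[0,0,0],[0,0,0],-0.3],[[0,0,0],[0,0,0],-0.3],[[0,0,0],[0,0,0],-0.3]]}}

```text
clock: 17.38
eef_pos: [565.6, -246.1, 98.6]
tool_rot: [2.51, 1.889, 0.0]
ft_force: [0.1, 0.1, -1.9]
finger_gap: 53.7
grasp_force: 53.5
```

```bash
python3 -c "
from h import *
p=pose()[0];print(p,yaw());go([565.5,-245.9,95],1.29)"
```

```text
[ 565.62399677 -246.07136248   98.59895908] 1.2904955120696107
shift [0.01, -0.01, 0.14] turn [0.01, 0.0, 0.0]
```

{"method": "step_arm", "body": {"plan": [[[0,0,0.07],[0,0,0],-0.3],[[0,0,0.14],[0,0,0],-0.3],[[0,0,0.14],[0,0,0],-0.3],[[0,0,0.14],[0,0,0],-0.3],[[0,0,0.14],[0,0,0],-0.3]]}}

```text
clock: 17.8
eef_pos: [565.4, -246.0, 94.8]
tool_rot: [2.51, 1.889, -0.0]
ft_force: [-0.1, -0.1, -3.1]
finger_gap: 53.4
grasp_force: 53.5
```

{"method": "step_arm", "body": {"plan": [[[0,0,0],[0,0,0],-0.3],[[0,0,0],[0,0,0],-0.3],[[0,0,0],[0,0,0],-0.3],[[0,0,0],[0,0,0],-0.3],[[0,0,0],[0,0,0],-0.3]]}}

```text
clock: 18.22
eef_pos: [565.4, -246.0, 94.8]
tool_rot: [2.51, 1.889, 0.0]
ft_force: [0.6, -0.1, -2.2]
finger_gap: 53.7
grasp_force: 53.5
```

```bash
python3 -c "
from h import *
p=pose()[0];s=pose()[2];print(p,yaw(),s['ft_force'],s['grasp_force'],np.abs(s['joint_vel']).max())
c=cam('side');r.capture('side');print([(np.round(d['location']),d['p']) for n in('pot','lid') for d in r.look_for('side',n)[:2]])"
```

```text
[ 565.44539056 -245.98875458   94.83300525] 1.2904654223656427 [ 0.56761281 -0.12269782 -2.18860513] 53.52788507938385 0.0013610460141024949
[(array([ 563., -218.,   92.]), 0.6), (array([ 772., -236.,    9.]), 0.2), (array([ 563., -228.,  136.]), 0.76)]
```

```bash
python3 -c "
from workcell import r
print(r.sign_off())"
```

```text
the job is handed in; nothing more can be done
None
```

The lid is on the pot, and the closed pot is held still about 15 mm above the balance pan, centred and square by the measured tool pose. The job is handed in at 18 s on the robot clock, but sign-off gave no verdict. I had used all 10 picture views, so the final hover was checked from robot readings and network detections, not by eye.

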